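# Find and mark the tight spot of a pantry turntable

### The arm

A 6-joint arm with a two-finger parallel gripper is mounted at the origin on the work surface. World frame = base frame: x ahead of the robot, y to its left, z up, the work surface at z = 0. Lengths are in m, angles in rad, forces in N, time in s.
With the tool pointing down it reaches from about 0.325 to 0.875 m from the base axis. Payload 4.4 kg.
Tool frame: the origin (TCP) lies at the very end of the fingers, on their centre line; the grasp point (between the pads) lies 19 mm behind it (manip.pinch_z is the distance from the TCP to the grasp point, in m); z points along the fingers, y is the line along which they close (so a half turn about z gives the same grasp; the last joint's range is limited). The gripper opens to 85 mm and grips with 20 to 120 N. Pads are 22 mm wide; open, the fingers measure 114 mm over their backs; the gripper's body (76 mm by 85 mm) begins 54 mm behind the grasp point. The pads swing forward as they close: fully open they stand 13 mm farther back than shut.
Start: joints at [-1.361, 0.207, 1.542, -0, 1.393, -0.15], TCP at [0.202, -0.538, 0.231] pointing down, gripper open.
Joint ranges: [-2.73, 2.73], [-0.86, 2.22], [0.23, 2.46], [-1.11, 4.25], [0.08, 2.63], [-2.82, 2.82]. Speed limits (rad/s): [2.79, 2.79, 3.14, 3.14, 3.14, 3.14].

### API

Orientations are given as a unit quaternion [w, x, y, z].
In Python, from workcell import manip, read_camera, ticket, models gives the robot as it stands. The module is installed in compiled form; this text tells all that it offers.
- The arm moves only by the shell command python3 -m inch 'ROWS' [OPENING]. ROWS is text: rows parted by semicolons, each of 4 numbers parted by spaces: the shift along the tool's x, y, z in mm, then the turn about the tool's z in rad. A call has 1 to 12 rows; each row shifts and turns the commanded pose from where the row before left it, along the tool's axes as they then stand; what a row does not reach is not made up. A row lasts 1/12 s, in which the tool goes at most 41.7 mm and 7.16 degrees, less where a joint would pass 70% of its speed; a pose out of reach is approached as far as the arm can. A call with a gripper value outside its range is refused whole. OPENING is the opening, from 0 (shut) to 1 (fully open), set as the call begins (- or left out, the last holds). The fingers move at their own pace and stop on an object; the grip force is fixed at half the most. Time passes only in rows, so rows that do not move let the fingers close. It gives the time, the measured TCP pose, the force, the opening and the grip force at its end, in the units of the state.
- manip.observe(): the state, without advancing time (a new reading comes with each control period).
- read_camera(name): name is "side" or "top"; returns a dict with "frame" (480x640x3 uint8, blue, green, red), "fx", "fy", "cx", "cy" (pixels), "eye" and "rotation" of the camera in the world. Camera axes: x right, y down, z forward; pixel columns grow to the right and rows downward; lengths in m; the calibration is good to about 2 mm. A picture is of the moment at which its call begins. There is no depth.
- ticket.close_job(): hands the job in; it is judged then, once.
Trained networks look in the newest picture that a camera, given by its name, has taken for a name from the list of things; names that differ only in an ending like _2 or _b are one class to them, and where a whole thing is asked for, a point or a joint stands for the part that bears it (a point fixed in the world has none). Each returns a list of dicts, best first, with "score" (0 to 1); they miss things now and then, are a little off and sometimes report something else, mostly with a low value. They report only what shows in the picture. A call takes as long as a camera call. They do not tell look-alikes from the thing itself.
- models.look_for(camera, target): "uv" ([column, row] in pixels, amid what is visible of it).
- models.cut_out(camera, target): "region" (480x640 bool, what is visible of it) and "uv" ([column, row] in pixels, amid what is visible of it).
- models.mark_of(camera, target): "uv" ([column, row] in pixels: a listed point, or the origin of a listed thing).
The state is a dict: "clock": time; "joint_positions": joint angles; "qvel": joint speeds; "joint_torque": joint torques, N m; "tool_pos": TCP position; "eef_rot": TCP orientation; "contact_force": force on the tool from outside, world axes, zero at the start; "torque": the same for the moment, N m; "finger_gap": finger opening in m; "finger_force": force on a finger pad.
Only numpy, scipy, OpenCV 4.12 (cv2) and the standard library are available. Lean on these libraries where they do the work, as an engineer would, in place of code of your own. Each camera call takes 0.05 s, during which the arm holds its last target. There are 200 camera calls.

### The job

The pantry turntable drags once in every turn, where an unseen high spot of its rim rubs on the black guide block. Turn the platter gently by its knob, feel where the drag is heaviest, and leave it standing with that spot rubbing on the guide; then stand the dark wooden marker upright on the platter, right in front of the middle of the guide, and leave everything else on the table alone.

Things in the scene. Friction and masses are not known exactly. Their poses are not given: they have to be found in the camera images.
- base: Fixed foot of the turntable: grey plastic disc 210 mm across, 16 mm high, on the work surface. Origin: on the turning axis at the work surface, z up; its +x axis points from the turning axis to the middle of the guide block. Position and yaw differ each time.
- guide (a point): Middle of the guide block's top, 169 mm from the axis: a black block (30 mm radially, 74 mm wide, 42 mm high) on the foot, outside the rim, with a sprung rubber pad facing it. Within 0.2 rad either side of facing its middle the high spot presses on the pad, ever harder, to 12 N, and drag at the moving knob rises smoothly by 12 to 18 N. Within 0.1 rad of that peak is on the spot.
- platter: Round light-wood platter, 300 mm across, 14 mm thick, turning endlessly about a vertical axis; upper face 36 mm above the work surface. Origin: centre of its underside; +x axis towards the knob. Elsewhere it drags evenly, about 1.3 N at the knob, and stays wherever it is left. The unseen high spot in its rim is anywhere from 69 to 291 degrees round from the knob, at the start never at the guide.
- knob (a point): Point on the platter's knob, 15 mm below its top: an upright round brass sleeve, 18 mm in diameter, its top 40 mm above the platter's upper face, 100 mm from the axis. The sleeve spins freely on its pin, so the gripper need not turn with the platter. Grip it with 10 to 25 N; more than 80 N in all from the fingers (both pads together) damages it.
- spot (a point): Point on the platter's upper face level (36 mm above the work surface), 115 mm from the turning axis straight towards the middle of the guide block; fixed to the base, not to the platter. The marker is to stand here.
- marker: Loose turned dark-wood marker, 50 g: round foot 32 mm in diameter and 18 mm high, then a round stem 20 mm in diameter up to 52 mm. Origin: centre of its underside; z up the stem. Grip it by the stem. It starts upright on the work surface beside the turntable.
- jar: Loose clear spice jar with wooden cap, 48 mm in diameter, 72 mm high; origin under its centre. To be left alone.
- bowl: Loose small black bowl, 84 mm across, 45 mm high; origin under its centre. To be left alone.
- pot: Loose grey stone pot with lid, 66 mm in diameter, 66 mm high; origin under its centre. To be left alone.
Things that resemble listed ones, but are neither listed nor needed, are in the scene too. There is more than one size of the marker; the job needs the smallest.

How it is judged:
On the way:
1. the platter stands still, let go, with its high spot rubbing on the guide (rubbing force over 6 N, half of its peak) (contact force between platter and base above 6 N and angular speed of platter below 0.05 rad/s and contact force between the fingers and platter below 0.3 N), for 0.3 s.
At the end, for the whole second after the job is handed in: The platter is at rest with its high spot on the guide (rubbing force between platter and base over 6 N, about 0.14 rad either side of the peak), and the marker stands upright (within 0.1 rad) and still on the platter, its centre within 18 mm of site spot (contact force between platter and base above 6 N and angular speed of platter below 0.05 rad/s and horizontal distance between marker and spot below 0.018 m and z of marker in the frame of spot between -0.004 and 0.004 m and angle between marker's own z axis and vertical below 0.1 rad and linear speed of marker below 0.02 m/s); the robot touches nothing.
It fails at once if the platter is forced: more than 80 N in all from the fingers (contact force between the fingers and platter above 80 N).
It fails at once if the platter is spun faster than 2 rad/s (angular speed of platter above 2 rad/s).
It fails at once if jar, bowl or pot is moved more than 20 mm (distance of any of jar, bowl, pot from where it was at the start of the episode above 0.02 m).
It also fails if it takes over 72 s, if anything falls off the work surface, if the arm or the gripper's body presses on something with over 40 N, if the wrist force passes 120 N, or if a joint passes its speed limit or range.

## Working session

There is one attempt and no reset: what is moved stays moved. The work goes in short steps, Python scripts to look and compute and a shell command to move; the robot and the scene stay as the last step left them, time stands still between calls to the robot, and variables do not carry over. Pictures are saved under pics/ and viewed, at most 10 in all, crops included, and the job is handed in when it is done.

```bash
mkdir -p pics; cat > h.py <<'E'
import numpy as np, cv2
from workcell import manip, read_camera, models
def ray(c,uv,z):
    d=np.array([(uv[0]-c["cx"])/c["fx"],(uv[1]-c["cy"])/c["fy"],1.0]); d=np.array(c["rotation"])@d
    e=np.array(c["eye"]); return e+d*(z-e[2])/d[2]
E
python3 - <<'E'
from h import *
for n in ("top","side"):
    c=read_camera(n); cv2.imwrite(f"pics/{n}0.png",c["frame"]); print(n,np.round(c["eye"],3),np.round(c["rotation"],3).tolist(),c["fx"])
    for t,z in (("guide",.042),("knob",.061),("platter",.022),("base",0),("marker",0),("jar",0),("bowl",0),("pot",0)):
        for r in models.mark_of(n,t)[:4]: print(t,np.round(r["uv"]),round(r["score"],2),np.round(ray(c,r["uv"],z)[:2],4))
s=manip.observe(); print({k:np.round(v,3).tolist() for k,v in s.items()})
E
```

```text
top [ 0.383 -0.036  0.988] [-0.061, 0.707, -0.702, 0.063] 498.0621898220709Traceback (most recent call last):
  File "<stdin>", line 5, in <module>
  File "h.py", line 4, in ray
    d=np.array([(uv[0]-c["cx"])/c["fx"],(uv[1]-c["cy"])/c["fy"],1.0]); d=np.array(c["rotation"])@d
                                                                         ~~~~~~~~~~~~~~~~~~~~~~~^~
ValueError: matmul: Input operand 1 has a mismatch in its core dimension 0, with gufunc signature (n?,k),(k,m?)->(n?,m?) (size 3 is different from 4)
```

```bash
cat > h.py <<'E'
import numpy as np, cv2
from scipy.spatial.transform import Rotation as R
from workcell import manip, read_camera, models
def rot(q): return R.from_quat(np.roll(q,-1)).as_matrix()
def ray(c,uv,z):
    d=rot(c["rotation"])@np.array([(uv[0]-c["cx"])/c["fx"],(uv[1]-c["cy"])/c["fy"],1.0])
    e=np.array(c["eye"]); return e+d*(z-e[2])/d[2]
E
python3 - <<'E'
from h import *
for n in ("top","side"):
    c=read_camera(n); cv2.imwrite(f"pics/{n}0.png",c["frame"]); print(n,np.round(c["eye"],3),np.round(rot(c["rotation"]),2).tolist())
    for t,z in (("guide",.042),("knob",.061),("platter",.022),("base",0),("marker",0),("jar",0),("bowl",0),("pot",0)):
        for r in models.mark_of(n,t)[:4]: print(t,np.round(r["uv"]),round(r["score"],2),np.round(ray(c,r["uv"],z)[:2],4))
s=manip.observe(); print({k:np.round(v,3).tolist() for k,v in s.items()}); print(np.round(rot(s["eef_rot"]),3))
E
```

```text
top [ 0.383 -0.036  0.988] [[0.01, -0.98, 0.17], [-1.0, -0.01, -0.0], [0.0, -0.17, -0.98]]
guide [347. 145.] 0.58 [ 0.7254 -0.0996]
knob [354. 186.] 0.93 [ 0.6367 -0.1114]
knob [316. 220.] 0.25 [ 0.5697 -0.0394]
platter [314. 221.] 0.68 [ 0.576  -0.0355]
platter [347. 144.] 0.36 [ 0.7358 -0.1021]
marker [495. 281.] 0.93 [ 0.4611 -0.3944]
marker [457. 323.] 0.73 [ 0.3779 -0.3153]
jar [144. 279.] 0.98 [0.4599 0.301 ]
jar [348. 144.] 0.41 [ 0.7424 -0.1059]
bowl [446. 211.] 0.69 [ 0.6032 -0.3026]
bowl [345. 146.] 0.41 [ 0.7388 -0.0994]
pot [141. 214.] 0.9 [0.5919 0.3154]
pot [316. 220.] 0.2 [ 0.5812 -0.0406]
side [0.493 0.635 0.597] [[-1.0, -0.04, 0.08], [-0.09, 0.6, -0.79], [-0.02, -0.8, -0.6]]
guide [242. 235.] 0.87 [ 0.7321 -0.0929]
knob [288. 222.] 0.94 [ 0.6407 -0.1168]
knob [267. 240.] 0.33 [ 0.6712 -0.0544]
knob [377. 438.] 0.25 [0.4615 0.3332]
platter [314. 262.] 0.87 [ 0.5793 -0.0398]
marker [411. 202.] 0.8 [ 0.3715 -0.3068]
marker [375. 184.] 0.71 [ 0.4587 -0.3854]
marker [377. 199.] 0.58 [ 0.453  -0.3155]
jar [375. 438.] 0.74 [0.4606 0.3001]
bowl [318. 202.] 0.91 [ 0.5967 -0.2929]
bowl [377. 438.] 0.18 [0.4569 0.2993]
pot [276. 441.] 0.85 [0.5957 0.3147]
{'clock': 1.0, 'joint_positions': [-1.361, 0.207, 1.542, 0.0, 1.393, -0.151], 'qvel': [0.001, 0.001, -0.0, 0.0, -0.0, 0.0], 'joint_torque': [0.0, -38.306, -29.198, -0.0, 0.001, 0.0], 'tool_pos': [0.202, -0.538, 0.231], 'eef_rot': [0.0, 0.984, 0.179, 0.0], 'contact_force': [-0.186, 0.038, -0.972], 'torque': [0.05, -0.009, 0.022], 'finger_force': 0.0, 'finger_gap': 0.086}
[[ 0.936  0.352  0.   ]
 [ 0.352 -0.936 -0.   ]
 [ 0.     0.    -1.   ]]
```

View pics/top0.png

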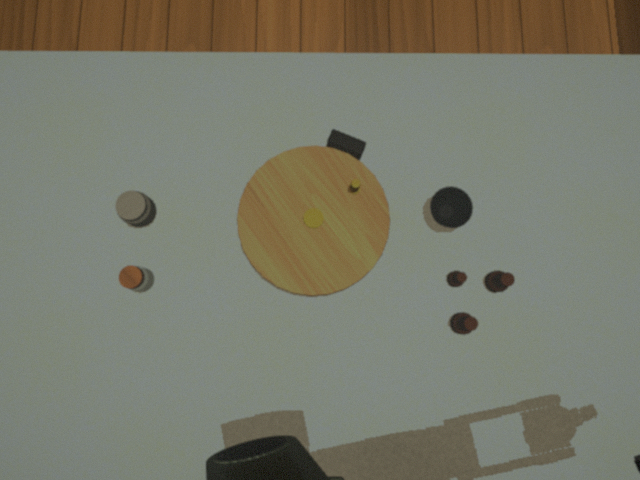

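View pics/side0.png

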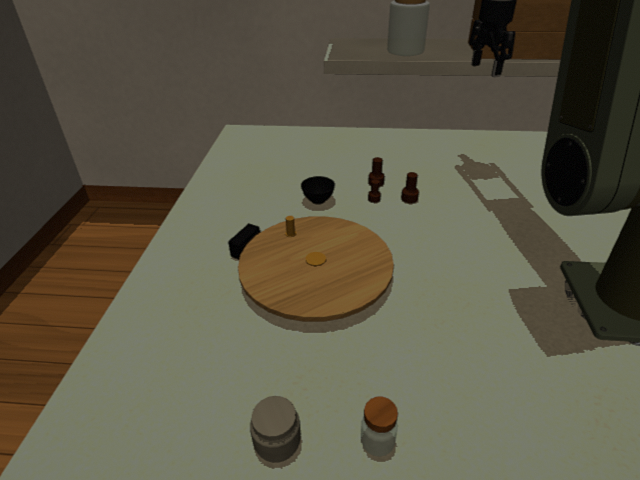

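Both views show the platter in the middle with its hub at top (314,217), the knob at (354,186) and the guide at (346,144). The three markers are on the right. The smallest is at top (456,279), side (375,196), in front of the two larger ones. Next I'll refine the geometry.

```bash
cat >> h.py <<'E'
def circ(p):
    A=np.c_[2*p,np.ones(len(p))]; s=np.linalg.lstsq(A,(p**2).sum(1),rcond=None)[0]; return s[0],s[1],np.sqrt(s[2]+s[0]**2+s[1]**2)
def psi(): 
    m=rot(manip.observe()["eef_rot"]); return np.arctan2(m[1,0],m[0,0])
def to(x,y,z):   # shift in tool axes, mm
    s=manip.observe(); return np.round(rot(s["eef_rot"]).T@(np.array([x,y,z])-s["tool_pos"])*1000,1)
E
python3 - <<'E'
from h import *
for n in ("top","side"):
    c=read_camera(n)
    for r in models.cut_out(n,"platter")[:1]:
        m=r["region"].astype(np.uint8); k=max(cv2.findContours(m,0,1)[0],key=cv2.contourArea); h=cv2.convexHull(k)[:,0]
        p=np.array([ray(c,u,.036)[:2] for u in h])
        for _ in range(5):
            f=circ(p); e=np.abs(np.hypot(p[:,0]-f[0],p[:,1]-f[1])-f[2]); p=p[e<=np.quantile(e,.9)] if e.max()>.003 else p
        print(n,"platter",np.round(f,4),len(p))
    for t,z in (("guide",.042),("knob",.061)): print(t,[np.round(ray(c,r["uv"],z)[:2],4) for r in models.mark_of(n,t)[:1]])
    for r in models.cut_out(n,"marker"):
        ys,xs=np.nonzero(r["region"]); print("m",np.round(r["uv"]),round(r["score"],2),len(xs),np.round(ray(c,r["uv"],.024)[:2],4))
E
```

```text
top platter [ 0.5787 -0.0345  0.1493] 47
guide [array([ 0.7402, -0.1002])]
knob [array([ 0.6381, -0.1129])]
m [497. 281.] 0.94 517 [ 0.459  -0.3909]
m [457. 276.] 0.61 253 [ 0.469 -0.314]
m [462. 321.] 0.55 439 [ 0.3819 -0.3192]
side platter [ 0.5742 -0.0266  0.1507] 34
guide [array([ 0.7302, -0.0938])]
knob [array([ 0.6369, -0.1246])]
m [413. 192.] 0.81 419 [ 0.3698 -0.3133]
m [377. 190.] 0.68 238 [ 0.4546 -0.3171]
m [376. 171.] 0.63 294 [ 0.4584 -0.4115]
```

```bash
python3 -m inch '33 -14.3 0 0;33 -14.3 0 0;33 -14.3 0 0;33 -14.3 0 0;33 -14.3 0 0;33 -14.3 0 0;33 -14.3 0 0;33 -14.3 0 0;33 -14.3 0 0;33 -14.3 0 0;33 -14.3 0 0;33 -14.3 0 0' 0.5
python3 -m inch '33 -14.3 0 0;33 -14.3 0 0;33 -14.3 0 0;33 -14.3 0 0;30 -14 0 0;0 0 0 0;0 0 0 0'
python3 -m inch '0 0 10 0.116;0 0 10 0.116;0 0 10 0.116;0 0 10 0.116;0 0 10 0.116;0 0 10 0.116;0 0 10 0.116;0 0 10 0.116;0 0 10 0.116;0 0 5 0.116;0 0 5 0.116;0 0 0 0'
python3 -c "
from h import *
print(to(.6385,-.1142,.046),psi(),manip.observe()['joint_positions'])
c=read_camera('top'); cv2.imwrite('pics/a.png',c['frame'][100:320,220:500])"
```

```text
clock: 2.5
tool_pos: [0.5138, -0.2367, 0.2315]
eef_rot: [0.0, 0.984, 0.179, 0.0]
contact_force: [1.1, -0.1, 0.5]
finger_gap: 0.0425
finger_force: 0.0
clock: 3.08
tool_pos: [0.64, -0.1128, 0.2308]
eef_rot: [-0.0, 0.984, 0.181, -0.0]
contact_force: [0.6, -1.3, -0.6]
finger_gap: 0.0428
finger_force: 0.0
clock: 4.08
tool_pos: [0.6374, -0.1155, 0.1298]
eef_rot: [0.0, 0.896, -0.444, -0.002]
contact_force: [0.3, -0.1, -0.1]
finger_gap: 0.0426
finger_force: 0.0
[-0.2 -1.9 83.8] -0.9197848732900519 [-3.12579664e-01  4.50982520e-01  1.43954519e+00 -4.81177463e-04
  1.25417057e+00  2.17814961e+00]
```

```bash
python3 -m inch '0 -1 20 0;0 -1 20 0;0 0 20 0;0 0 12 0;0 0 8 0;0 0 4 0;0 0 0 0;0 0 0 0'
python3 -m inch '0 0 0 0;0 0 0 0;0 0 0 0' 0.3
python3 -m inch '0 0 0 0;0 0 0 0;0 0 0 0;0 0 0 0' 0.25
python3 -c "
from h import *
print(to(.6385,-.1142,.046),psi(),manip.observe()['contact_force'])
c=read_camera('top'); cv2.imwrite('pics/a.png',cv2.resize(np.hstack([c['frame'][130:310,230:430],read_camera('side')['frame'][130:310,200:400]]),(800,360)))"
```

```text
clock: 4.8
tool_pos: [0.6415, -0.1136, 0.0482]
eef_rot: [-0.0, 0.897, -0.442, 0.001]
contact_force: [0.1, -0.8, 1.1]
finger_gap: 0.0429
finger_force: 0.0
clock: 5.05
tool_pos: [0.6416, -0.1135, 0.0484]
eef_rot: [-0.0, 0.897, -0.442, 0.001]
contact_force: [-0.2, 0.0, -0.5]
finger_gap: 0.0257
finger_force: 0.0
clock: 5.38
tool_pos: [0.6409, -0.1132, 0.0473]
eef_rot: [-0.0, 0.897, -0.442, 0.0]
contact_force: [0.6, 1.0, 0.1]
finger_gap: 0.0215
finger_force: 0.0
[-0.6  2.5  1.3] -0.9161650596803462 [0.59637003 0.96716155 0.07923387]
```

View pics/a.png

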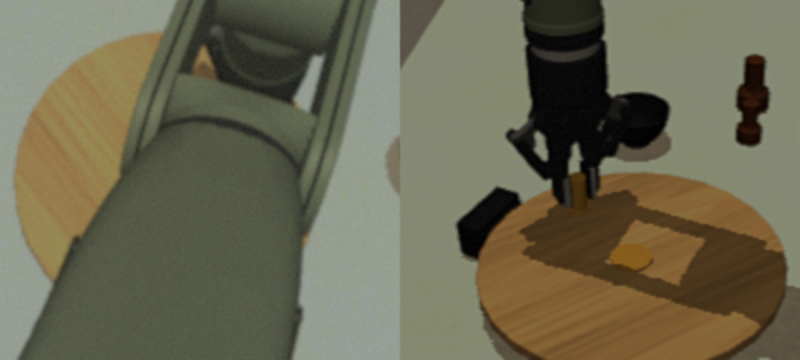

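```bash
cat > st.py <<'E'
from h import *
s=manip.observe(); t=psi(); d=np.array(s["tool_pos"])[:2]-[.5785,-.0355]; th=np.arctan2(d[1],d[0]); f=np.array(s["contact_force"])
print("t %.2f th %.3f psi %.3f r %.1f z %.1f Ft %.1f Fr %.1f gap %.1f ff %.1f"%(s["clock"],th,t,1000*np.hypot(*d),1000*s["tool_pos"][2],f[:2]@[-np.sin(th),np.cos(th)],f[:2]@[np.cos(th),np.sin(th)],1000*s["finger_gap"],s["finger_force"]))
E
python3 st.py
python3 -m inch '-0.125 -5 0 -0.05;-0.125 -5 0 -0.05;-0.125 -5 0 -0.05;-0.125 -5 0 -0.05' >/dev/null; python3 st.py
python3 -m inch '-0.125 -5 0 -0.05;-0.125 -5 0 -0.05;-0.125 -5 0 -0.05;-0.125 -5 0 -0.05' >/dev/null; python3 st.py
python3 -m inch '-0.125 -5 0 -0.05;-0.125 -5 0 -0.05;-0.125 -5 0 -0.05;-0.125 -5 0 -0.05' >/dev/null; python3 st.py
python3 -m inch '-0.125 -5 0 -0.05;-0.125 -5 0 -0.05;-0.125 -5 0 -0.05;-0.125 -5 0 -0.05' >/dev/null; python3 st.py
python3 -m inch '-0.125 -5 0 -0.05;-0.125 -5 0 -0.05;-0.125 -5 0 -0.05;-0.125 -5 0 -0.05' >/dev/null; python3 st.py
python3 -m inch '-0.125 -5 0 -0.05;-0.125 -5 0 -0.05;-0.125 -5 0 -0.05;-0.125 -5 0 -0.05' >/dev/null; python3 st.py
```

```text
t 5.48 th -0.895 psi -0.916 r 99.6 z 47.2 Ft 0.3 Fr 0.0 gap 21.5 ff 0.0
t 5.82 th -0.699 psi -0.714 r 99.9 z 47.0 Ft -1.1 Fr -0.9 gap 21.4 ff 0.7
t 6.15 th -0.498 psi -0.514 r 100.3 z 47.1 Ft -1.5 Fr -0.7 gap 21.2 ff 0.7
t 6.48 th -0.300 psi -0.314 r 100.8 z 47.1 Ft -0.9 Fr -0.5 gap 21.3 ff 0.7
t 6.82 th -0.102 psi -0.114 r 101.1 z 47.1 Ft -1.0 Fr 0.7 gap 21.7 ff 0.7
t 7.15 th 0.095 psi 0.086 r 101.5 z 47.1 Ft -1.0 Fr -0.3 gap 21.5 ff 0.7
t 7.48 th 0.292 psi 0.286 r 101.7 z 47.1 Ft -1.6 Fr -1.0 gap 21.3 ff 0.7
```

```bash

python3 -m inch '-0.3 -5 0 -0.05;-0.3 -5 0 -0.05;-0.3 -5 0 -0.05;-0.2 -5 0 -0.05;-0.2 -5 0 -0.05;-0.2 -5 0 -0.05' >/dev/null; python3 st.py
python3 -m inch '-0.2 -5 0 -0.05;-0.2 -5 0 -0.05;-0.2 -5 0 -0.05' >/dev/null; python3 st.py
python3 -m inch '-0.2 -5 0 -0.05;-0.2 -5 0 -0.05;-0.2 -5 0 -0.05' >/dev/null; python3 st.py
python3 -m inch '-0.2 -5 0 -0.05;-0.2 -5 0 -0.05;-0.2 -5 0 -0.05' >/dev/null; python3 st.py
python3 -m inch '-0.2 -5 0 -0.05;-0.2 -5 0 -0.05;-0.2 -5 0 -0.05' >/dev/null; python3 st.py
python3 -m inch '-0.2 -5 0 -0.05;-0.2 -5 0 -0.05;-0.2 -5 0 -0.05' >/dev/null; python3 st.py
python3 -m inch '-0.2 -5 0 -0.05;-0.2 -5 0 -0.05;-0.2 -5 0 -0.05' >/dev/null; python3 st.py
python3 -m inch '-0.2 -5 0 -0.05;-0.2 -5 0 -0.05;-0.2 -5 0 -0.05' >/dev/null; python3 st.py
```

```text
t 7.98 th 0.588 psi 0.586 r 101.4 z 47.1 Ft -1.9 Fr 0.5 gap 21.5 ff 0.7
t 8.23 th 0.737 psi 0.736 r 101.3 z 47.1 Ft -1.4 Fr 0.2 gap 21.3 ff 0.7
t 8.48 th 0.885 psi 0.886 r 101.2 z 47.2 Ft -2.2 Fr 0.8 gap 21.2 ff 0.7
t 8.73 th 1.033 psi 1.036 r 101.0 z 47.2 Ft -1.8 Fr 0.3 gap 21.7 ff 0.7
t 8.98 th 1.182 psi 1.186 r 100.9 z 47.3 Ft -1.6 Fr 0.9 gap 21.3 ff 0.7
t 9.23 th 1.331 psi 1.336 r 100.7 z 47.3 Ft -1.7 Fr 0.3 gap 21.4 ff 0.7
t 9.48 th 1.480 psi 1.486 r 100.4 z 47.3 Ft -1.4 Fr 0.9 gap 21.3 ff 0.7
t 9.73 th 1.630 psi 1.636 r 100.2 z 47.3 Ft -1.6 Fr 0.3 gap 21.1 ff 0.7
```

```bash

python3 -m inch '-0.15 -5 0 -0.05;-0.15 -5 0 -0.05;-0.15 -5 0 -0.05' >/dev/null; python3 st.py
python3 -m inch '-0.15 -5 0 -0.05;-0.15 -5 0 -0.05;-0.15 -5 0 -0.05' >/dev/null; python3 st.py
python3 -m inch '-0.15 -5 0 -0.05;-0.15 -5 0 -0.05;-0.15 -5 0 -0.05' >/dev/null; python3 st.py
python3 -m inch '-0.15 -5 0 -0.05;-0.15 -5 0 -0.05;-0.15 -5 0 -0.05' >/dev/null; python3 st.py
python3 -m inch '-0.15 -5 0 -0.05;-0.15 -5 0 -0.05;-0.15 -5 0 -0.05' >/dev/null; python3 st.py
python3 -m inch '-0.15 -5 0 -0.05;-0.15 -5 0 -0.05;-0.15 -5 0 -0.05' >/dev/null; python3 st.py
python3 -m inch '-0.15 -5 0 -0.05;-0.15 -5 0 -0.05;-0.15 -5 0 -0.05' >/dev/null; python3 st.py
python3 -m inch '-0.15 -5 0 -0.05;-0.15 -5 0 -0.05;-0.15 -5 0 -0.05' >/dev/null; python3 st.py
```

```text
t 9.98 th 1.780 psi 1.786 r 100.1 z 47.3 Ft -2.0 Fr 1.4 gap 21.7 ff 0.7
t 10.23 th 1.930 psi 1.936 r 100.0 z 47.4 Ft -1.2 Fr -0.1 gap 21.6 ff 0.7
t 10.48 th 2.081 psi 2.086 r 99.9 z 47.3 Ft -0.9 Fr 0.1 gap 21.3 ff 0.7
t 10.73 th 2.232 psi 2.236 r 99.8 z 47.4 Ft -0.3 Fr -0.3 gap 21.6 ff 0.7
t 10.98 th 2.383 psi 2.386 r 99.8 z 47.3 Ft -0.9 Fr 0.9 gap 21.3 ff 0.7
t 11.23 th 2.533 psi 2.536 r 99.8 z 47.3 Ft -1.2 Fr 0.4 gap 21.3 ff 0.7
t 11.48 th 2.684 psi 2.686 r 99.8 z 47.3 Ft -1.4 Fr 0.4 gap 21.1 ff 0.7
t 11.73 th 2.835 psi 2.836 r 99.8 z 47.3 Ft -0.4 Fr 0.6 gap 21.4 ff 0.7
```

```bash

python3 -m inch '-0.13 -5 0 -0.05;-0.13 -5 0 -0.05;-0.13 -5 0 -0.05' >/dev/null; python3 st.py
python3 -m inch '-0.13 -5 0 -0.05;-0.13 -5 0 -0.05;-0.13 -5 0 -0.05' >/dev/null; python3 st.py
python3 -m inch '-0.13 -5 0 -0.05;-0.13 -5 0 -0.05;-0.13 -5 0 -0.05' >/dev/null; python3 st.py
python3 -m inch '-0.13 -5 0 -0.05;-0.13 -5 0 -0.05;-0.13 -5 0 -0.05' >/dev/null; python3 st.py
python3 -m inch '-0.13 -5 0 -0.05;-0.13 -5 0 -0.05;-0.13 -5 0 -0.05' >/dev/null; python3 st.py
python3 -m inch '-0.13 -5 0 -0.05;-0.13 -5 0 -0.05;-0.13 -5 0 -0.05' >/dev/null; python3 st.py
python3 -c "
from h import *; print(manip.observe()['joint_positions'])"
```

```text
t 11.98 th 2.985 psi 2.986 r 99.8 z 47.3 Ft -0.8 Fr -0.1 gap 21.5 ff 0.7
t 12.23 th 3.136 psi 3.136 r 99.8 z 47.3 Ft -1.9 Fr -0.4 gap 21.6 ff 0.7
t 12.48 th -2.997 psi -2.997 r 99.8 z 47.3 Ft -0.9 Fr -0.3 gap 21.5 ff 0.7
t 12.73 th -2.847 psi -2.847 r 99.8 z 47.3 Ft -1.3 Fr -0.3 gap 21.4 ff 0.7
t 12.98 th -2.697 psi -2.697 r 99.9 z 47.3 Ft -0.7 Fr -0.3 gap 21.7 ff 0.7
t 13.23 th -2.547 psi -2.547 r 99.9 z 47.3 Ft -1.8 Fr -0.2 gap 21.2 ff 0.7
[-3.54760817e-01  2.95896298e-01  1.86075782e+00  8.07939956e-04
  9.85784024e-01 -2.52057467e+00]
```

```bash

python3 -m inch '-0.13 -5 0 -0.05;-0.13 -5 0 -0.05' >/dev/null; python3 st.py
python3 -m inch '-0.13 -5 0 -0.05;-0.13 -5 0 -0.05' >/dev/null; python3 st.py
python3 -m inch '-0.13 -5 0 0;-0.4 -5 0 0' >/dev/null; python3 st.py
python3 -m inch '-0.6 -5 0 0;-0.9 -4.9 0 0' >/dev/null; python3 st.py
python3 -m inch '-1.1 -4.9 0 0;-1.4 -4.8 0 0' >/dev/null; python3 st.py
```

```text
t 13.40 th -2.447 psi -2.447 r 99.9 z 47.3 Ft -1.2 Fr -1.3 gap 21.8 ff 0.7
t 13.57 th -2.347 psi -2.347 r 100.0 z 47.2 Ft -1.5 Fr 0.2 gap 21.5 ff 0.7
t 13.73 th -2.251 psi -2.351 r 100.1 z 47.2 Ft -4.8 Fr 0.6 gap 21.3 ff 2.8
t 13.90 th -2.175 psi -2.351 r 99.9 z 46.9 Ft -11.3 Fr -0.7 gap 21.3 ff 5.6
t 14.07 th -2.088 psi -2.351 r 99.3 z 46.7 Ft -12.5 Fr -2.5 gap 21.1 ff 6.4
```

```bash

python3 -m inch '-1.5 -4.8 0 0' >/dev/null; python3 st.py
python3 -m inch '-1.6 -4.7 0 0' >/dev/null; python3 st.py
python3 -m inch '-1.8 -4.6 0 0' >/dev/null; python3 st.py
python3 -m inch '-2 -4.5 0 0' >/dev/null; python3 st.py
```

```text
t 14.15 th -2.037 psi -2.350 r 99.2 z 46.7 Ft -11.1 Fr -3.2 gap 21.2 ff 5.8
t 14.23 th -1.980 psi -2.350 r 99.3 z 46.8 Ft -8.1 Fr -3.1 gap 21.4 ff 4.5
t 14.32 th -1.917 psi -2.350 r 99.8 z 46.9 Ft -3.0 Fr -1.7 gap 21.0 ff 2.0
t 14.40 th -1.850 psi -2.350 r 100.7 z 47.0 Ft -0.8 Fr -0.6 gap 21.5 ff 0.7
```

```bash

python3 -m inch '2 4.5 0 0;1.8 4.6 0 0;1.6 4.7 0 0;1.5 4.8 0 0' >/dev/null; python3 st.py
python3 -m inch '0.7 2.4 0 0;0.7 2.4 0 0;0 0 0 0' >/dev/null; python3 st.py
```

```text
t 14.73 th -2.020 psi -2.350 r 101.1 z 48.0 Ft 8.7 Fr 3.5 gap 21.4 ff 4.8
t 14.98 th -2.064 psi -2.350 r 101.2 z 48.0 Ft 9.2 Fr 2.9 gap 21.0 ff 4.5
```

```bash

python3 -m inch '0.6 1.9 0 0;0.6 1.9 0 0;0 0 0 0' >/dev/null; python3 st.py
python3 -m inch '0.5 1.9 0 0;0 0 0 0;0 0 0 0' >/dev/null; python3 st.py
```

```text
t 15.23 th -2.094 psi -2.350 r 101.5 z 48.0 Ft 10.3 Fr 3.3 gap 21.2 ff 5.5
t 15.48 th -2.112 psi -2.350 r 101.6 z 48.0 Ft 10.8 Fr 2.7 gap 21.5 ff 5.7
```

```bash

python3 -m inch '0 0 0 0;0 0 0 0;0 0 0 0;0 0 0 0' 0.5 | grep -E "force|gap"; python3 st.py
python3 -m inch '0 0 -10 0;0 0 -20 0;0 0 -30 0;0 0 -30 0;0 0 -20 0.12;0 0 -20 0.12;0 0 0 0.12;0 0 0 0.12;0 0 0 0.12;0 0 0 0.12;0 0 0 0.12;0 0 0 0.12' >/dev/null
python3 -m inch '0 0 0 0.12;0 0 0 0.12;0 0 0 0.12;0 0 0 0.12;0 0 0 0.12;0 0 0 0;0 0 0 0' >/dev/null
python3 - <<'E'
from h import *
t=read_camera("top"); s=read_camera("side")
print(psi(),manip.observe()["tool_pos"],manip.observe()["joint_positions"][5])
for n,c in (("top",t),("side",s)):
    for r in models.mark_of(n,"knob")[:2]: print(n,"knob",np.round(r["uv"]),round(r["score"],2),np.round(ray(c,r["uv"],.061)[:2],4))
    for r in models.mark_of(n,"marker"): print(n,np.round(r["uv"]),round(r["score"],2),np.round(ray(c,r["uv"],0)[:2],4))
    for r in models.mark_of(n,"guide")[:1]: print(n,"guide",np.round(r["uv"]),round(r["score"],2),np.round(ray(c,r["uv"],.042)[:2],4))
a=cv2.resize(t["frame"][240:340,410:530],(480,400),interpolation=cv2.INTER_CUBIC); cv2.imwrite("pics/mk.png",a)
cv2.imwrite("pics/mk.png",np.hstack([a,cv2.resize(s["frame"][150:215,350:400],(308,400),interpolation=cv2.INTER_CUBIC)]))
E
```

```text
contact_force: [-0.3, 0.8, 0.6]
finger_gap: 0.0428
finger_force: 0.0
t 15.82 th -2.163 psi -2.349 r 100.6 z 47.0 Ft -0.7 Fr -0.5 gap 42.8 ff 0.0
2.376249508640448 [ 0.52323071 -0.11944614  0.17760685] -1.1912103027339185
top knob [358. 241.] 0.72 [ 0.53   -0.1197]
top [458. 325.] 0.95 [ 0.3753 -0.3185]
top [452. 275.] 0.76 [ 0.4722 -0.3112]
top [491. 283.] 0.71 [ 0.4579 -0.3867]
top guide [343. 142.] 0.71 [ 0.7328 -0.0926]
side knob [376. 196.] 0.71 [ 0.459 -0.229]
side knob [341. 220.] 0.63 [ 0.5324 -0.1317]
side [377. 197.] 0.73 [ 0.4534 -0.3247]
side [375. 182.] 0.64 [ 0.4592 -0.3945]
side [411. 198.] 0.59 [ 0.371  -0.3227]
side guide [246. 234.] 0.93 [ 0.7261 -0.0961]
```

View pics/mk.png

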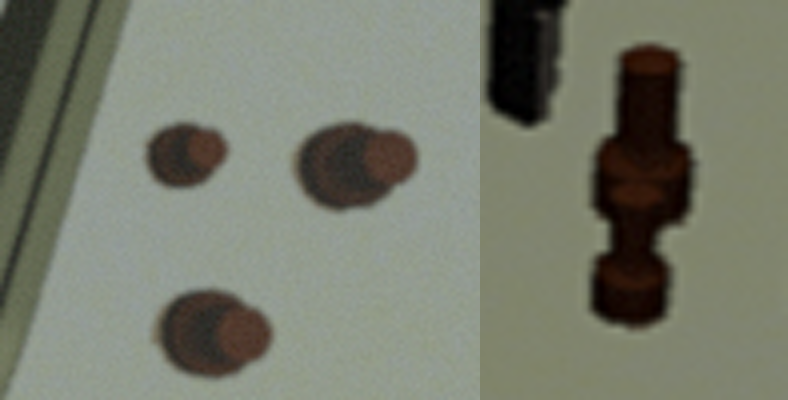

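The crop shows the small marker's foot at top (455.5,279) with its stem top at (462,277). In the side view the foot is at (374.7,196) and the stem top at (375.3,181). The two larger markers stand about 80 mm away.

```bash
python3 - <<'E'
from h import *
t=read_camera("top"); s=read_camera("side")
P=[ray(t,(455.5,278.8),.012),ray(t,(461.8,277),.052),ray(s,(374.7,196.3),.009),ray(s,(375.3,180.9),.052)]
print(np.round(P,4)); m=np.mean(P,0); print(m,to(m[0],m[1],.12),psi())
E
```

```text
[[ 0.4639 -0.3134  0.012 ]
 [ 0.4641 -0.3141  0.052 ]
 [ 0.4598 -0.3121  0.009 ]
 [ 0.4607 -0.3119  0.052 ]]
[ 0.46212617 -0.31289703  0.03125   ] [ -90.3 -181.6   57.2] 2.374055586860815
```

```bash

python3 -m inch '-15 -30 0 0;-15 -30 0 0;-15 -30 0 0;-15 -30 10 0;-15 -30 20 0;-15 -31 20 0;0 0 7 0;0 0 0 0;0 0 0 0' >/dev/null
python3 -c "
from h import *
print(to(.4621,-.3129,.023),psi())
s=read_camera('side'); cv2.imwrite('pics/g.png',cv2.resize(s['frame'][100:220,310:470],(800,600)))"
```

```text
[-1.1 -0.7 96.7] 2.3731879751521103
```

View pics/g.png

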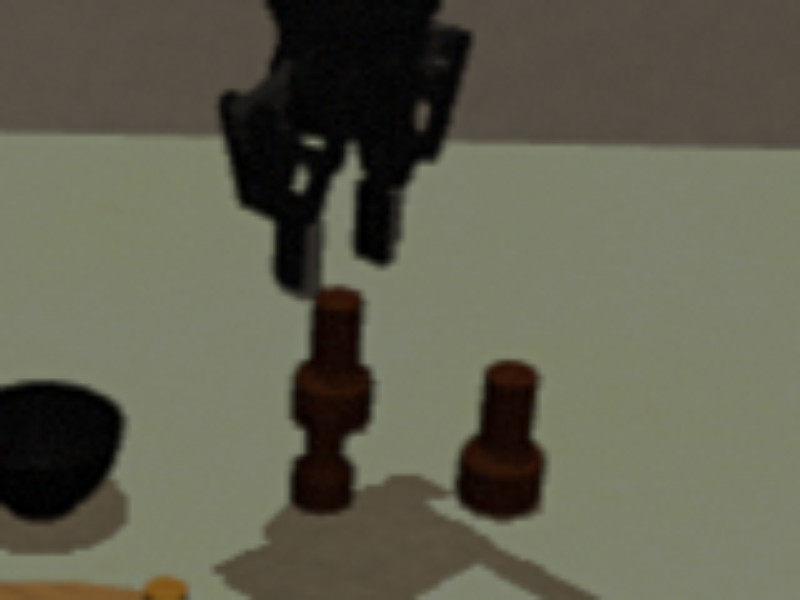

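The gripper is centred above the small marker, whose stem is at about (325,440) in this crop.

```bash

python3 -m inch '-1 -0.5 20 0;0 0 20 0;0 0 20 0;0 0 17 0;0 0 12 0;0 0 7 0;0 0 0 0;0 0 0 0' | grep -E "pos|force"
python3 -m inch '0 0 0 0;0 0 0 0;0 0 0 0;0 0 0 0;0 0 0 0;0 0 0 0' 0.05
python3 -m inch '0 0 -5 0;0 0 -20 0;0 0 -30 0;0 0 -30 0;0 0 -15 0;0 0 0 0'
python3 -c "
from h import *
cx,cy=.5785,-.0355; print(to(cx+.115*np.cos(-.38),cy+.115*np.sin(-.38),.06),psi())"
```

```text
tool_pos: [0.4634, -0.3133, 0.0249]
contact_force: [0.4, 0.1, 0.8]
finger_force: 0.0
clock: 19.87
tool_pos: [0.4637, -0.3143, 0.0258]
eef_rot: [0.001, 0.375, 0.927, -0.0]
contact_force: [1.0, 1.2, 6.4]
finger_gap: 0.0183
finger_force: 59.0
clock: 20.37
tool_pos: [0.4651, -0.3156, 0.129]
eef_rot: [0.004, 0.375, 0.927, -0.002]
contact_force: [1.2, 0.2, 0.3]
finger_gap: 0.0184
finger_force: 58.7
[  7.2 323.8  69. ] 2.3737622467649624
```

```bash

python3 -m inch '0 15 0 0;1 30 0 0;1 35 0 0;1 35 0 0;1 35 0 0;1 35 0 0;1 35 0 0;1 35 0 0;0 35 0 0;0 24 0 0;0 10 0 0;0 0 0 0' >/dev/null
python3 -m inch '0 0 20 0;0 0 15 0;0 0 0 0;0 0 0 0'
python3 - <<'E'
from h import *
print(to(.6855,-.078,.0618),psi())
s=read_camera('side'); t=read_camera('top')
for n,c in (("top",t),("side",s)):
    for r in models.mark_of(n,"marker")[:4]: print(n,np.round(r["uv"]),round(r["score"],2),np.round(ray(c,r["uv"],.068)[:2],4))
cv2.imwrite('pics/p.png',cv2.resize(s['frame'][120:300,200:440],(800,600)))
E
```

```text
clock: 21.7
tool_pos: [0.6801, -0.0764, 0.087]
eef_rot: [-0.003, 0.375, 0.927, -0.001]
contact_force: [-0.4, 0.8, -0.4]
finger_gap: 0.0184
finger_force: 58.8
[-5.1  2.7 25.2] 2.3722595821859462
top [458. 321.] 0.86 [ 0.3822 -0.2992]
top [494. 282.] 0.84 [ 0.4531 -0.3674]
side [376. 183.] 0.74 [ 0.4608 -0.2764]
side [411. 199.] 0.7 [ 0.386  -0.2099]
side [268. 233.] 0.67 [ 0.6715 -0.0662]
```

View pics/p.png

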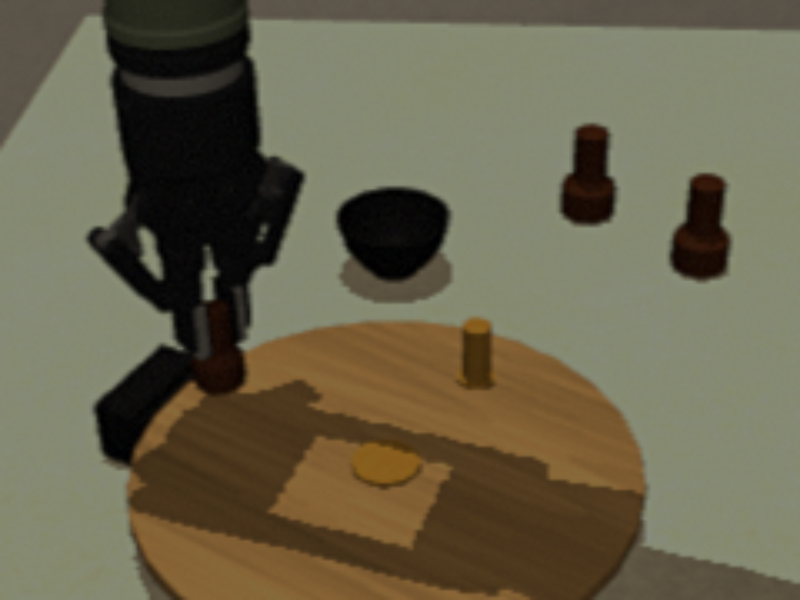

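```bash

python3 -m inch '-4 2 0 0;-3 1.5 6 0;0 0 6 0;0 0 5 0;0 0 3 0;0 0 0 0;0 0 0 0'
python3 -m inch '0 0 2 0;0 0 0 0;0 0 1 0;0 0 0 0;0 0 0 0'
python3 -c "
from h import *
print(to(.688,-.079,.0618))"
```

```text
clock: 22.48
tool_pos: [0.6896, -0.0775, 0.0684]
eef_rot: [-0.001, 0.374, 0.927, -0.0]
contact_force: [1.5, -0.6, -0.7]
finger_gap: 0.0182
finger_force: 58.8
clock: 22.9
tool_pos: [0.6902, -0.0777, 0.0664]
eef_rot: [0.0, 0.375, 0.927, 0.0]
contact_force: [-0.0, -0.7, 0.0]
finger_gap: 0.0183
finger_force: 58.8
[ 0.7 -2.5  4.6]
```

```bash

python3 -m inch '0.5 -2.5 1 0;0 0 1 0;0 0 0 0;0 0 0 0'|grep -E "pos|contact"
python3 -m inch '0 0 1 0;0 0 0 0;0 0 0 0'|grep -E "pos|contact"
python3 -m inch '0 0 1 0;0 0 0 0;0 0 0 0'|grep -E "pos|contact"
```

```text
tool_pos: [0.6879, -0.0792, 0.0642]
contact_force: [-0.7, -0.6, 0.4]
tool_pos: [0.688, -0.0791, 0.0632]
contact_force: [-0.6, -0.1, 0.1]
tool_pos: [0.688, -0.0792, 0.0622]
contact_force: [-0.2, 1.5, -0.4]
```

```bash

python3 -m inch '0 0 0.7 0;0 0 0 0;0 0 0 0'|grep -E "pos|contact"
python3 -m inch '0 0 0.7 0;0 0 0 0;0 0 0 0'|grep -E "pos|contact"
```

```text
tool_pos: [0.6882, -0.0792, 0.0619]
contact_force: [-1.1, -0.3, 1.5]
tool_pos: [0.6883, -0.0792, 0.0618]
contact_force: [-2.4, 0.2, 5.1]
```

Contact with the platter felt. Release, rise and check.

```bash

python3 -m inch '0 0 0 0;0 0 0 0;0 0 0 0;0 0 0 0;0 0 0 0' 0.45|grep -E "pos|contact"
python3 -m inch '0 0 -5 0;0 0 -15 0;0 0 -30 0;0 0 -40 0;0 0 -40 0;0 -30 -20 0;0 -35 0 0;0 -35 0 0;0 -35 0 0;0 -35 0 0;0 -35 0 0;0 -20 0 0' >/dev/null
python3 -m inch '0 0 0 0;0 -35 0 0;0 -35 0 0;0 -20 0 0;0 0 0 0'|grep -E "clock|pos|contact"
python3 - <<'E'
from h import *
t=read_camera('top'); s=read_camera('side')
for n,c in (("top",t),("side",s)):
    for nm,z in (("marker",.036),("knob",.061),("spot",.036),("guide",.042),("platter",.022)):
        for r in models.mark_of(n,nm)[:3]: print(n,nm,np.round(r["uv"]),round(r["score"],2),np.round(ray(c,r["uv"],z)[:2],4))
cv2.imwrite('pics/f.png',np.hstack([cv2.resize(t['frame'][120:310,225:405],(398,420)),cv2.resize(s['frame'][180:340,220:372],(399,420))]))
E
```

```text
tool_pos: [0.6879, -0.0791, 0.0604]
contact_force: [0.5, 0.2, -0.0]
clock: 26.07
tool_pos: [0.4678, -0.3083, 0.2124]
contact_force: [0.3, -0.2, -0.2]
top marker [338. 160.] 0.84 [ 0.6957 -0.0821]
top knob [360. 239.] 0.7 [ 0.5332 -0.1218]
top knob [315. 222.] 0.56 [ 0.5662 -0.0373]
top guide [347. 145.] 0.89 [ 0.7268 -0.101 ]
top platter [316. 221.] 0.95 [ 0.5756 -0.0395]
side marker [264. 244.] 0.81 [ 0.6839 -0.0736]
side marker [409. 200.] 0.81 [ 0.3831 -0.2578]
side knob [340. 223.] 0.78 [ 0.5329 -0.1199]
side spot [266. 241.] 0.94 [ 0.6826 -0.0819]
side guide [245. 232.] 0.65 [ 0.7292 -0.1029]
side platter [317. 262.] 0.86 [ 0.5742 -0.0414]
```

View pics/f.png

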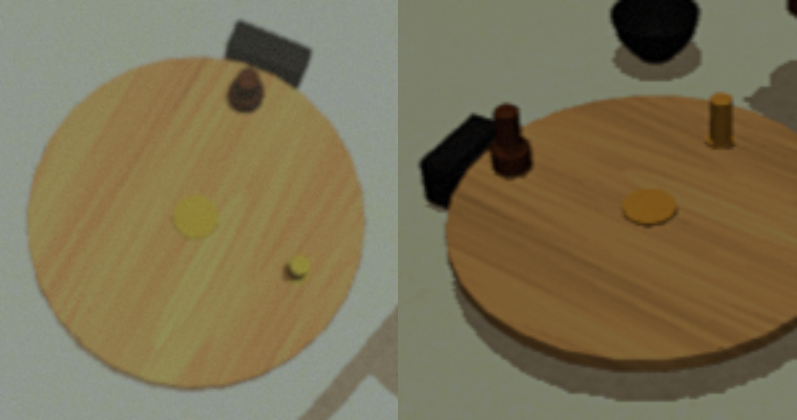

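The marker stands upright in front of the guide, with its foot at about (336,164) in the top view and the knob top at (361,240). One numeric check from these pixels.

```bash
python3 - <<'E'
from h import *
t=read_camera('top'); f=t["frame"]
def px(x,y): return (225+x/2.211,120+y/2.211)
h=ray(t,px(195,217),.038)[:2]; k=ray(t,px(300,265),.076)[:2]; m=ray(t,px(245,96),.047)[:2]; mt=ray(t,px(249,78),.088)[:2]
g=np.mean([ray(t,px(*p),.042)[:2] for p in ((238,21),(312,50),(297,85))][:2],0)
gr=np.mean([ray(t,(u,v),.042)[:2] for u,v in [r["uv"] for r in models.mark_of("top","guide")[:1]]],0)
a=np.arctan2(*(k-h)[::-1]); print("hub",h,"knob ang",a,np.hypot(*(k-h)))
for q in (m,mt,g,gr): print(q,np.hypot(*(q-h)),np.arctan2(*(q-h)[::-1]))
for r in models.cut_out("top","platter")[:1]:
    hh=cv2.convexHull(max(cv2.findContours(r["region"].astype(np.uint8),0,1)[0],key=cv2.contourArea))[:,0]; print(circ(np.array([ray(t,u,.036)[:2] for u in hh])))
E
```

```text
hub [ 0.57781693 -0.03394784] knob ang -2.070173122886859 0.10074499457813489
[ 0.68607889 -0.0776347 ] 0.11674413509410718 -0.38354511564403265
[ 0.68887207 -0.07925643] 0.1199421165874414 -0.38736920142584874
[ 0.74478344 -0.10490788] 0.1814197974783308 -0.4018669998822602
[ 0.73016497 -0.09837696] 0.1654117106059615 -0.40009691924876345
(np.float64(0.5789974736644822), np.float64(-0.03459644740816481), np.float64(0.14903022739818908))
```

```bash
python3 -c "
from workcell import ticket; print(ticket.close_job())"
```

```text
the job is handed in; nothing more can be done
None
```

I handed the job in without a verdict coming back: by my camera readings the high spot is within about 0.04 rad of the heaviest drag, and the small marker stands upright about 3 mm from the spot.

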